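Carry the full juice carrier to the handout tray

ROBOT

A 6-joint arm with a two-finger parallel gripper is mounted at the origin on the work surface. World frame = base frame: x ahead of the robot, y to its left, z up, the work surface at z = 0. Lengths are in m, angles in rad, forces in N, time in s.
With the tool pointing down it reaches from about 0.275 to 0.725 m from the base axis. Payload 15.9 kg.
Tool frame: the origin (TCP) lies on the centre line of the jaws, within the pads' length; the fingertips stand ahead of it and the grasp point (between the pads) lies 3 mm ahead of it (tcp_to_tips is the z of the fingertips in the tool frame, in m); z points along the fingers, y is the direction in which the jaws open and shut (so a half turn about z gives the same grasp; the last joint's range is limited). The gripper opens to 85 mm and grips with 20 to 120 N. Pads are 22 mm wide; open, the fingers measure 114 mm over their backs; the gripper's body (76 mm by 85 mm) begins 54 mm behind the grasp point. The pads swing forward as they close: fully open they stand 13 mm farther back than shut.
Start: joints at [1.279, 0.213, -0.034, 1.323, 0, 1.571], TCP at [0.144, 0.479, 0.253] pointing down, gripper open.
Joint ranges: [-2.98, 2.98], [-0.74, 1.72], [-1.14, 1.35], [-2.1, 2.04], [-1.57, 1.44], [-3.14, 3.14]. Speed limits (rad/s): [1.89, 1.89, 2.39, 2.57, 3.14, 3.14].

INTERFACE

Orientations are given as a unit quaternion [w, x, y, z].
In Python, from workcell import * gives the robot as it stands.
- The arm moves only by the tool step_arm, never from a script. Its argument "moves" is a list of rows, each a list of 7 numbers: the shift along the tool's x, y, z in m, then the turn, a rotation vector about the tool's x, y, z in units of 10 degrees (1.0 is 10 degrees), then the finger opening in m, from 0 to 0.0854. In form: [[dx, dy, dz, wx, wy, wz, grip], ...]. A call has 1 to 12 rows; each row shifts and turns the commanded pose from where the row before left it, along the tool's axes as they then stand; what a row does not reach is not made up. A row lasts 1/8 s, in which the tool goes at most 62.5 mm and 10.7 degrees, less where a joint would pass 70% of its speed; a pose out of reach is approached as far as the arm can. A call is refused whole if a number of a shift passes 0.0625 or a number of a turn 1, either way. A call with a gripper value outside its range is refused whole. The fingers move at their own pace and stop on an object; "grip_force" is the grip in N (left out, the last holds). Time passes only in rows, so rows that do not move let the fingers close. It gives the time, the measured TCP pose, the force and the opening at its end, in the units of the state.
- read_state(): the state, without advancing time (a new reading comes with each control period).
- capture(name): name is "scene" or "top"; returns a dict with "pixels" (400x640x3 uint8, blue, green, red), "depth" (400x640 float32, m along the optical axis (not along the pixel's ray), 0 where there is no reading), "fov_y" (degrees; the focal length in pixels is half the picture's height over the tangent of half this angle, whatever the lens; pixels are square), "cx", "cy" (the principal point, pixels), "rvec" (rotation vector, rad) and "tvec" (3), from world to camera coordinates, as OpenCV has them. Camera axes: x right, y down, z forward; pixel columns grow to the right and rows downward; lengths in m; the calibration is good to about 2 mm. A picture is of the moment at which its call begins.
- finish_job(): hands the job in, once; it reports no verdict.
Trained networks look in the newest picture that a camera, given by its name, has taken for a name from the list of things; names that differ only in an ending like _2 or _b are one class to them, and where a whole thing is asked for, a point or a joint stands for the part that bears it (a point fixed in the world has none). Each returns a list of dicts, best first, with "score" (0 to 1); they miss things now and then, are a little off and sometimes report something else, mostly with a low value. They report only what shows in the picture. A call takes as long as a camera call. They do not tell look-alikes from the thing itself.
- spot_in(camera, query): "centre" ([x, y, z] in m, in world coordinates, good to about 4 mm: the middle of the surface that is visible of it).
- regions_of(camera, query): "region" (400x640 bool, what is visible of it).
The state is a dict: "t": time; "qpos": joint angles; "dq": joint speeds; "joint_torque": joint torques, N m; "ee_pos": TCP position; "tcp_rot": TCP orientation; "contact_force": force on the tool from outside, world axes, zero at the start; "wrist_torque": the same for the moment, N m; "gripper_width": finger opening in m.
Only numpy, scipy, OpenCV 4.12 (cv2) and the standard library are available. Lean on these libraries where they do the work, as an engineer would, in place of code of your own. Each camera call takes 0.05 s, during which the arm holds its last target.

TASK

Two plywood bottle carriers stand on the giveaway table: lift the full one, with four juice bottles, by its round wooden handle and carry it upright to the empty tray. Lower it gently so that it stands flat inside the tray's rim with its handle running along the tray's long side, and let go. Leave the half-empty carrier where it stands.

Things in the scene. Friction and masses are not known exactly. Their poses are not given: they have to be found in the camera images.
- full_handle: Handle of the full carrier: level wooden bar, 14 mm thick, 112 mm long between end panels that rise 15 mm above its centre. Origin: bar centre; x along bar, z up. The carrier, fixed to it, is a plywood tote 128 (x) by 112 mm (y), underside 170 mm below the origin, with four orange bottles, two each side of the bar, cap tops 54 mm below it. 0.5-0.8 kg, centre of mass straight below the origin.
- tray: Empty flat grey tray, fixed to the table: outside 250 mm (its x, the long side) by 188 mm (its y), rim 14 mm high and 4 mm thick (inside 242 by 180 mm), floor 4 mm thick. Origin at the centre of its underside, at table height; z up.
- half_handle: Handle of the half-empty carrier, to be left alone: the same tote, but with only two bottles, both at its -x end, and two places empty. Origin at the centre of its handle bar, 170 mm above the table (its top is 185 mm high); x along the bar; same sizes as the full one.
Mind the look-alikes: they are no part of the job. Leave any green look-alike of the part that bears full_handle alone.

How it is judged:
By the outcome, as a careful person would: the job done as asked, in the order asked, and still so for the second after the job is handed in, with the robot touching nothing.
It also fails if it takes over 40 s, if anything falls off the work surface, if the arm or the gripper's body presses on something with over 40 N, if the wrist force passes 120 N, or if a joint passes its speed limit or range.

## Working session

There is one attempt and no reset: what is moved stays moved. The work goes in short steps, Python scripts to look and compute and a tool call to move; the robot and the scene stay as the last step left them, time stands still between calls to the robot, and variables do not carry over. Pictures are saved under pics/ and viewed, and the job is handed in when it is done.

Besides the shell and the picture viewer there is one more tool, called after ">>>" as name(argument=value, ...) on one line, values as JSON. step_arm: Moves the arm, as the interface text tells. Its arguments: {"type":"object","properties":{"moves":{"type":"array","items":{"type":"array","items":{"type":"number"}}},"grip_force":{"type":"number"}},"required":["moves"]}

```bash
ls; mkdir -p pics; cat > h.py <<'E'
from workcell import *
import numpy as np, cv2
def world(c):
    d=c["depth"]; f=200/np.tan(np.radians(c["fov_y"])/2)
    v,u=np.mgrid[0:400,0:640]
    P=np.stack([(u-c["cx"])*d/f,(v-c["cy"])*d/f,d],-1)
    R,_=cv2.Rodrigues(np.array(c["rvec"],float))
    return (P-np.array(c["tvec"]).ravel())@R
E
python3 - <<'E'
from h import *
for n in("scene","top"):
    c=capture(n); cv2.imwrite(f"pics/{n}0.png",c["pixels"]); np.savez(f"{n}0.npz",**c)
    for q in("full_handle","tray","half_handle"):
        print(n,q,[(np.round(r["centre"],3),round(r["score"],2)) for r in spot_in(n,q)])
s=read_state();print(s)
E
```

```text
pics
scene full_handle [(array([0.636, 0.34 , 0.176]), 0.73)]
scene tray [(array([ 0.476, -0.312,  0.   ]), 0.97)]
scene half_handle []
top full_handle [(array([0.473, 0.547, 0.177]), 0.77), (array([0.629, 0.34 , 0.181]), 0.72), (array([0.432, 0.354, 0.179]), 0.66)]
top tray [(array([ 0.47 , -0.309,  0.005]), 0.57)]
top half_handle [(array([0.591, 0.011, 0.172]), 0.77)]
{'t': 0.4, 'qpos': array([ 1.27900678e+00,  2.12973325e-01, -3.44672665e-02,  1.32352164e+00,
        1.52267073e-05,  1.57082957e+00]), 'dq': array([-6.90753829e-04, -1.32252197e-03, -2.19096108e-03,  7.36572632e-05,
       -1.24839102e-03,  9.37743886e-04]), 'joint_torque': array([ 2.25759730e-03, -6.85345387e+01,  4.86908770e+01,  4.70230094e-03,
        1.55381522e-04,  5.09758891e-06]), 'ee_pos': array([0.14381335, 0.47881443, 0.25324246]), 'tcp_rot': array([-1.95907807e-05,  1.45394204e-01,  9.89373801e-01, -8.09661536e-05]), 'contact_force': array([ 0.48635034, -0.32437082, -0.1454798 ]), 'wrist_torque': array([ 0.02685703, -0.01612975, -0.03072179]), 'gripper_width': 0.08551671152327399}
```

View pics/scene0.png

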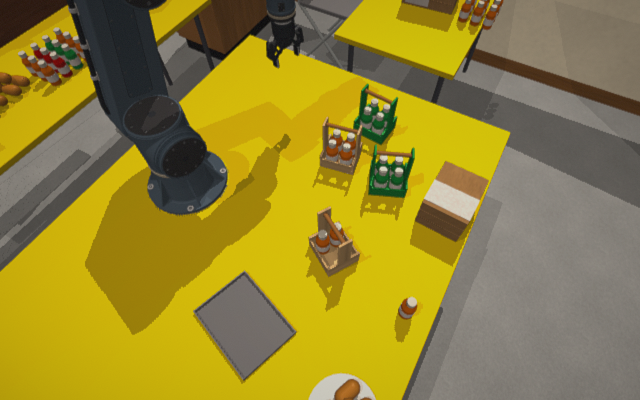

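View pics/top0.png

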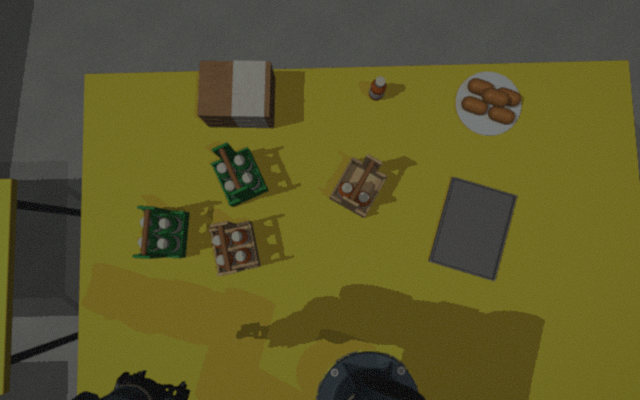

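Candidates for the full carrier in the top view are:
- plywood with four orange bottles at (235,247), scene (342,148)
- green at (240,175)
- green at (162,232)
- plywood with two bottles at (358,187), the half-empty one

I choose (235,247) and will check it in a crop.

```bash
python3 - <<'E'
from h import *
a=np.load("top0.npz"); b=np.load("scene0.npz")
A=cv2.resize(a["pixels"][205:290,190:280],None,fx=4.4,fy=4.4,interpolation=cv2.INTER_CUBIC)
B=cv2.resize(b["pixels"][105:190,300:390],None,fx=4.4,fy=4.4,interpolation=cv2.INTER_CUBIC)
cv2.imwrite("pics/crop0.png",np.hstack([A,B]))
for n,c in(("top",a),("scene",b)):
    W=world(c)
    for nm,ctr,zr in(("full",(.432,.354),(.12,.22)),("half",(.591,.011),(.12,.22)),("g1",(.63,.34),(.12,.22)),("g2",(.473,.547),(.12,.22)),("tray",(.47,-.31),(-.01,.03))):
        r=.09 if nm!="tray" else .17
        m=(np.hypot(W[...,0]-ctr[0],W[...,1]-ctr[1])<r)&(W[...,2]>zr[0])&(W[...,2]<zr[1])&(c["depth"]>0)
        if nm=="tray": m&=(c["pixels"].max(-1).astype(int)-c["pixels"].min(-1)<50)
        p=W[m]
        if len(p)<10: print(n,nm,len(p));continue
        rc=cv2.minAreaRect(p[:,:2].astype(np.float32)*1000)
        print(n,nm,len(p),[np.round(x,1) for x in rc],np.round(cv2.boxPoints(rc),0).tolist(),"z",np.round(np.percentile(p[:,2],[2,20,50,80,98]),3))
W=world(a)
m=(np.hypot(W[...,0]-.432,W[...,1]-.354)<.1)&(W[...,2]>.12)
for r in range(215,282,3):
    print(r,' '.join('%3d'%round(W[r,u,2]*1000) for u in range(204,268,3)))
E
```

```text
top full 455 [array([434.2, 356.4]), array([130.4,  67.2]), np.float64(1.6)] [[368.0, 388.0], [370.0, 321.0], [500.0, 325.0], [498.0, 392.0]] z [0.121 0.172 0.176 0.183 0.188]
top half 475 [array([593.5,  13.3]), array([ 60.6, 130.2]), np.float64(64.2)] [[522.0, 14.0], [639.0, -42.0], [665.0, 12.0], [548.0, 69.0]] z [0.124 0.17  0.176 0.184 0.188]
top g1 534 [array([629.9, 338.4]), array([129.8,  71. ]), np.float64(25.4)] [[556.0, 343.0], [587.0, 278.0], [704.0, 334.0], [673.0, 398.0]] z [0.121 0.158 0.176 0.182 0.188]
top g2 479 [array([477.9, 547.5]), array([ 65.3, 128.2]), np.float64(88.0)] [[413.0, 517.0], [541.0, 513.0], [543.0, 578.0], [415.0, 582.0]] z [0.123 0.171 0.176 0.182 0.187]
top tray 6128 [array([ 472.5, -316.3]), array([198.9, 255.2]), np.float64(71.7)] [[320.0, -371.0], [562.0, -451.0], [625.0, -262.0], [383.0, -182.0]] z [-0.001  0.002  0.005  0.008  0.017]
scene full 320 [array([434.9, 346.2]), array([129.4,  59.8]), np.float64(11.1)] [[366.0, 363.0], [377.0, 304.0], [504.0, 329.0], [493.0, 388.0]] z [0.121 0.149 0.174 0.18  0.187]
scene half 476 [array([595.6,  1
[... 2100 characters left out ...]
 177  82  52 115 116 109  91  76  19  47  24   2   1   3
263  -1  -2  -4   1  46 114 115 178 175  75  38   7  80  84  62   9   6   8  34  -1  -4   2
266  -1  -6  -4   1  -1  37  87 176 178  38   5  12   7   9   7  59  63  60  52   2   2  -4
269  -5   0   0   3  -2  38  11  13 171 172 116 173 131  88  59   5   1  -1   2   0  -1  -1
272  -2  -3  -1   3  -1  62 182 187 185 187 187  -1   2  -1   0   0  -2   0  -1   0   3   1
275   0   0   2  -3  -3 186 184   3   2   2  -2  -3  -3  -2   3  -1  -2   0   1   2  -1   4
278   1  -1   1   2  -2  -5  -2  -1   4   0  -4  -1  -4  -1   3  -4   2   0   3   4   1   6
281  -3  -5   3  -4   3  -2   7   1   3   0  -1  -4  -1   0   0  -1   1  -2  -1  -1  -3  -1
```

View pics/crop0.png

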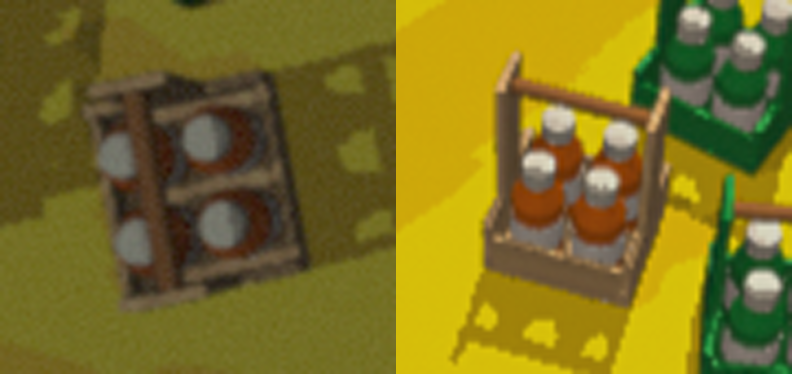

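The crop confirms it: plywood, four orange bottles and a wooden bar. Next I fit the bar's axis and the tray's pose.

```bash
python3 - <<'E'
from h import *
for n in("top","scene"):
    c=np.load(n+"0.npz"); W=world(c)
    for nm,c0,z0 in(("full",(.434,.350),0),("half",(.594,.0125),0),("g1",(.630,.337),0)):
        m=(np.hypot(W[...,0]-c0[0],W[...,1]-c0[1])<.085)&(W[...,2]>.16)&(W[...,2]<.2)
        P=W[m]; P2=P[:,:2]
        # robust line through points within 52mm of the centre = bar only
        Q=P2[np.hypot(*(P2-c0).T)<.05]
        l=cv2.fitLine((Q*1000).astype(np.float32),cv2.DIST_HUBER,0,.01,.01).ravel()
        d=l[:2]; t=(P2*1000-l[2:])@d; s=(P2*1000-l[2:])@[-d[1],d[0]]
        lo,hi=np.percentile(t,[1,99]); mid=l[2:]+d*(lo+hi)/2
        print(n,nm,"ang",np.degrees(np.arctan2(d[1],d[0])),"len",hi-lo,"mid",mid,"bar z",np.median(P[np.hypot(*(P2-c0).T)<.05,2]), "panel s range",np.percentile(s,[1,99]))
    g=np.array(c["pixels"],int)
    m=(np.hypot(W[...,0]-.471,W[...,1]+.312)<.17)&(W[...,2]>-.008)&(W[...,2]<.025)
    r=np.zeros((400,640),np.uint8); r[m&(g.max(-1)-g.min(-1)<50)]=255
    r=cv2.morphologyEx(r,cv2.MORPH_OPEN,np.ones((3,3)))
    k=cv2.connectedComponentsWithStats(r); i=1+np.argmax(k[2][1:,4]); p=W[k[1]==i]
    print(n,"tray",[np.round(x,1) for x in cv2.minAreaRect((p[:,:2]*1000).astype(np.float32))])
    p=p[p[:,2]<.03]; rim=p[p[:,2]>.011]
    print(n,"rim",len(rim),[np.round(x,1) for x in cv2.minAreaRect((rim[:,:2]*1000).astype(np.float32))], "table z", np.median(W[(np.hypot(W[...,0]-.45,W[...,1]-.15)<.06),2]))
E
```

```text
top full ang 9.940682 len 126.47970793971419 mid [434.34186615 352.96866023] bar z 0.17584278866194314 panel s range [-20.42373282  21.12894756]
top half ang -31.156767 len 127.20963693281635 mid [592.21062506  10.55180762] bar z 0.17588344535457048 panel s range [-20.79927895  20.87056668]
top g1 ang 23.385288 len 127.3278351244129 mid [629.91166363 338.14154204] bar z 0.17567121544409212 panel s range [-21.10087881  21.22806845]
top tray [array([ 472.7, -315.5]), array([197. , 255.4]), np.float64(71.8)]
top rim 537 [array([ 471.6, -311.5]), array([190.4, 250.3]), np.float64(71.7)] table z 0.0030694692996725025
scene full ang 10.965666 len 128.0556289647946 mid [434.6724397  349.95890173] bar z 0.175809122127487 panel s range [-18.6610394  25.747497 ]
scene half ang -31.702587 len 126.26753795155506 mid [592.68112834   7.96866851] bar z 0.17641934710702928 panel s range [-20.68270993  21.61458361]
scene g1 ang 23.273561 len 127.2937086525854 mid [631.04414342 334.87147576] bar z 0.1756617040798593 panel s range [-19.27696594  22.79440983]
scene tray [array([ 470.9, -311.9]), array([186.6, 251.6]), np.float64(71.7)]
scene rim 430 [array([ 471.5, -311.9]), array([186.3, 250.5]), np.float64(71.6)] table z 0.001189844695052796
```

>>> step_arm(moves=[[0,0,-0.01,0,0,-0.9,0.085],[0,0,-0.01,0,0,-0.9,0.085],[0,0,-0.01,0,0,-0.9,0.085],[-0.033,-0.022,0,0,0,0,0.085],[-0.033,-0.022,0,0,0,0,0.085],[-0.033,-0.022,0,0,0,0,0.085],[-0.033,-0.022,0,0,0,0,0.085],[-0.033,-0.022,0,0,0,0,0.085],[-0.033,-0.022,0,0,0,0,0.085],[-0.033,-0.022,0,0,0,0,0.085],[-0.033,-0.022,0,0,0,0,0.085],[0,0,0,0,0,0,0.085]])

```text
t: 1.9
ee_pos: [0.4368, 0.3516, 0.2827]
tcp_rot: [-0.0, -0.088, 0.996, -0.0]
contact_force: [-0.5, -0.1, -0.1]
gripper_width: 0.0848
```

```bash
cat >> h.py <<'E'
from scipy.spatial.transform import Rotation as Ro
def togo(p,xang):
    s=read_state(); q=s["tcp_rot"]; R=Ro.from_quat([q[1],q[2],q[3],q[0]])
    a=np.radians(xang); x=[np.cos(a),np.sin(a),0]; z=[0,0,-1]; T=Ro.from_matrix(np.array([x,np.cross(z,x),z]).T)
    print("t",s["t"],"tcp",np.round(s["ee_pos"],4),"xang",np.round(np.degrees(np.arctan2(*R.as_matrix()[[1,0],0])),2),"F",np.round(s["contact_force"],1),"M",np.round(s["wrist_torque"],2),"w",round(s["gripper_width"],4))
    print("tool shift",np.round(R.inv().apply(np.array(p)-s["ee_pos"]),4),"after-turn shift",np.round(T.inv().apply(np.array(p)-s["ee_pos"]),4),"turn(10deg)",np.round(np.degrees((R.inv()*T).as_rotvec())/10,3))
E
python3 - <<'E'
from h import *
togo([.4345,.352,.173],190.3)
try: print(tcp_to_tips)
except Exception as e: print(e)
c=capture("top"); cv2.imwrite("pics/top1.png",cv2.resize(c["pixels"][130:330,100:400],None,fx=2.6,fy=2.6))
c=capture("scene"); cv2.imwrite("pics/scene1.png",cv2.resize(c["pixels"][30:230,220:520],None,fx=2.6,fy=2.6))
E
```

```text
t 1.9 tcp [0.4368 0.3516 0.2827] xang -169.88 F [-0.5 -0.1 -0.1] M [ 0.02  0.04 -0.01] w 0.0848
tool shift [0.0022 0.0008 0.1097] after-turn shift [0.0022 0.0008 0.1097] turn(10deg) [-0.003 -0.002 -0.018]
0.022
```

View pics/scene1.png

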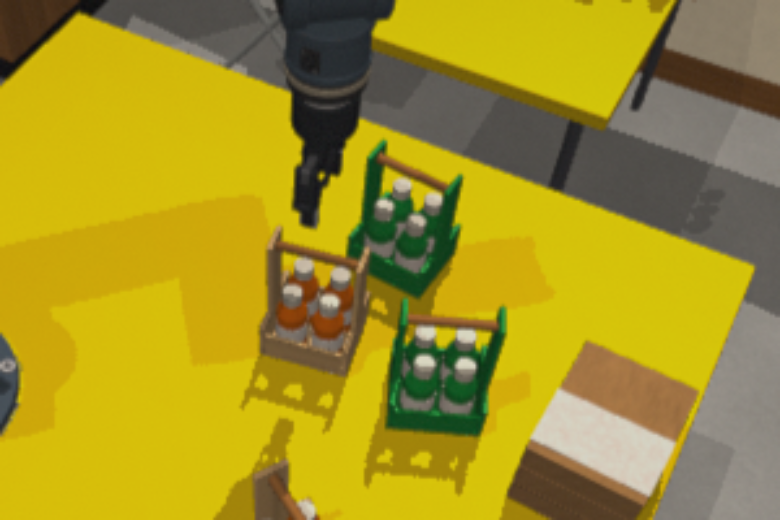

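View pics/top1.png

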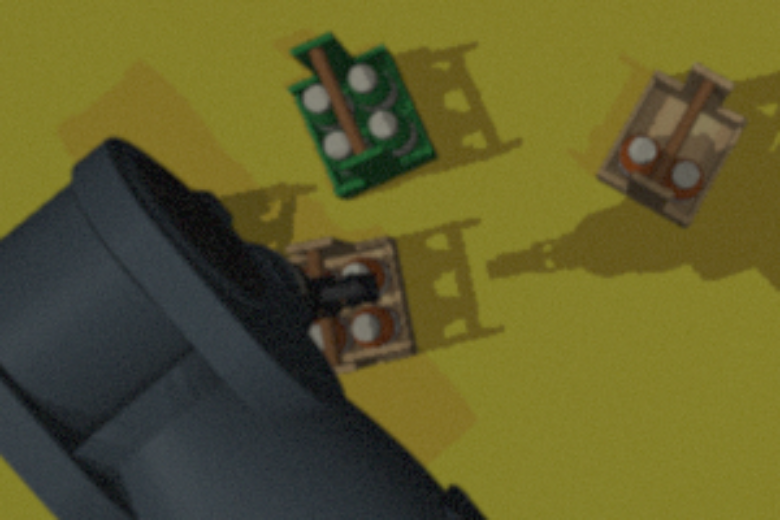

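The gripper stands above the full carrier's bar with its fingers straddling it (scene crop around (310,200), top crop around (345,290)). I'll descend now.

>>> step_arm(moves=[[0.002,0.001,0.02,0,0,0,0.085],[0,0,0.025,0,0,0,0.085],[0,0,0.025,0,0,0,0.085],[0,0,0.02,0,0,0,0.085],[0,0,0.015,0,0,0,0.085],[0,0,0.004,0,0,0,0.085],[0,0,0,0,0,0,0.085]])

```text
t: 2.88
ee_pos: [0.4328, 0.3537, 0.1747]
tcp_rot: [0.0, -0.09, 0.996, 0.0]
contact_force: [-0.2, 0.3, 0.3]
gripper_width: 0.0849
```

```bash
python3 - <<'E'
from h import *
togo([.4345,.352,.173],190.3)
c=capture("scene"); cv2.imwrite("pics/scene2.png",cv2.resize(c["pixels"][80:200,270:450],None,fx=4,fy=4,interpolation=cv2.INTER_CUBIC))
E
```

```text
t 2.875 tcp [0.4328 0.3537 0.1747] xang -169.7 F [-0.2  0.3  0.3] M [ 0.03 -0.   -0.06] w 0.0849
tool shift [-0.0014 -0.002   0.0017] after-turn shift [-0.0014 -0.002   0.0017] turn(10deg) [ 0.001  0.002 -0.   ]
```

View pics/scene2.png

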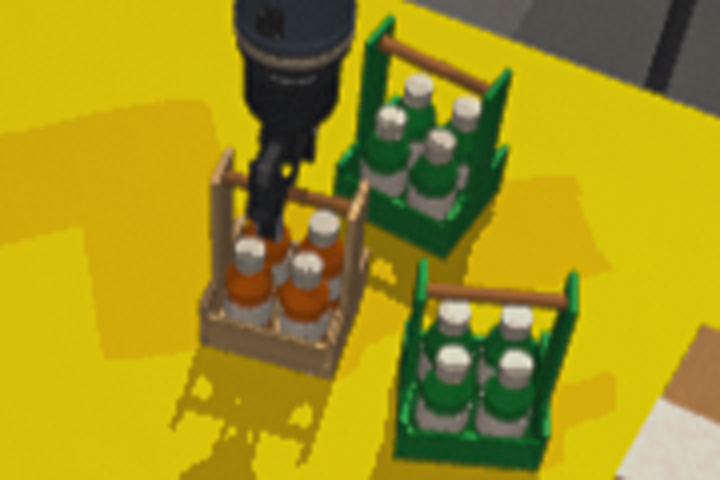

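The fingers straddle the bar, but the near finger at (265,200) looks left of the middle. I'll check that by projecting points.

```bash
python3 - <<'E'
from h import *
c=capture("scene"); f=200/np.tan(np.radians(c["fov_y"])/2)
K=np.array([[f,0,c["cx"]],[0,f,c["cy"]],[0,0,1.]])
a=np.radians(10.3); x=np.array([np.cos(a),np.sin(a),0]); y=np.array([-x[1],x[0],0]); B=np.array([.4345,.352,.17])
P=[B,B-.056*x,B+.056*x,np.array([.4328,.3537,.1527])-.047*y,np.array([.4328,.3537,.1527])+.047*y]
p=cv2.projectPoints(np.array(P),np.array(c["rvec"],float),np.array(c["tvec"],float),K,None)[0].reshape(-1,2)
print(np.round((p-[270,80])*4))
E
```

```text
[[287. 195.]
 [224. 179.]
 [351. 212.]
 [268. 247.]
 [302. 168.]]
```

The projection matches the picture: bar ends at (224,179) and (351,212), near fingertip at (268,247). I'll make the small correction and grip.

>>> step_arm(moves=[[-0.0015,-0.001,0.0015,0,0,0,0.085],[0,0,0,0,0,0,0.04],[0,0,0,0,0,0,0.02],[0,0,0,0,0,0,0.005],[0,0,0,0,0,0,0.0],[0,0,0,0,0,0,0.0],[0,0,0,0,0,0,0.0],[0,0,0,0,0,0,0.0]], grip_force=70)

```text
t: 3.98
ee_pos: [0.4346, 0.353, 0.1731]
tcp_rot: [0.0, -0.09, 0.996, 0.0]
contact_force: [-1.6, 4.0, 5.4]
gripper_width: 0.0117
```

```bash
python3 - <<'E'
from h import *
togo([.4345,.352,.173],190.3)
E
```

```text
t 3.975 tcp [0.4346 0.353  0.1731] xang -169.71 F [-1.6  4.   5.4] M [0.83 0.33 0.05] w 0.0117
tool shift [ 0.0002 -0.001   0.0001] after-turn shift [ 0.0002 -0.001   0.0001] turn(10deg) [ 0.003  0.002 -0.001]
```

The opening of 11.7 mm is a little under the bar's 14 mm, so I'll check that it holds steady, then do a small test lift.

>>> step_arm(moves=[[0,0,0,0,0,0,0.0],[0,0,0,0,0,0,0.0],[0,0,-0.004,0,0,0,0.0],[0,0,-0.006,0,0,0,0.0],[0,0,-0.01,0,0,0,0.0],[0,0,-0.005,0,0,0,0.0],[0,0,0,0,0,0,0.0],[0,0,0,0,0,0,0.0]])

```text
t: 4.97
ee_pos: [0.4344, 0.3526, 0.1976]
tcp_rot: [-0.0, -0.09, 0.996, -0.0]
contact_force: [-0.3, 0.5, -5.7]
gripper_width: 0.0117
```

```bash
python3 - <<'E'
from h import *
togo([.4345,.352,.173],190.3)
c=capture("scene"); cv2.imwrite("pics/scene3.png",cv2.resize(c["pixels"][80:200,270:450],None,fx=4,fy=4,interpolation=cv2.INTER_CUBIC))
E
```

```text
t 4.975 tcp [0.4344 0.3526 0.1976] xang -169.72 F [-0.3  0.5 -5.7] M [-0.02  0.06 -0.01] w 0.0117
tool shift [ 0.     -0.0006  0.0246] after-turn shift [ 0.0001 -0.0006  0.0246] turn(10deg) [-0.001 -0.001 -0.002]
```

View pics/scene3.png

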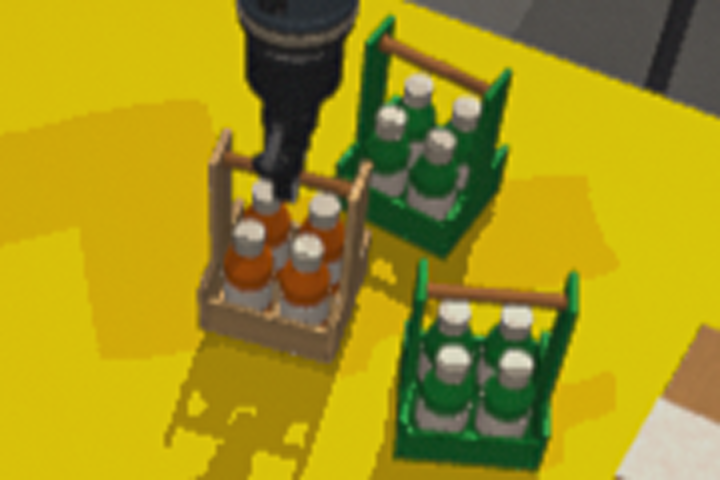

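It's lifted, upright, with a steady 5.7 N weight. I'll raise it above the half-empty carrier's height.

>>> step_arm(moves=[[0,0,-0.008,0,0,0,0.0],[0,0,-0.016,0,0,0,0.0],[0,0,-0.022,0,0,0,0.0],[0,0,-0.022,0,0,0,0.0],[0,0,-0.022,0,0,0,0.0],[0,0,-0.022,0,0,0,0.0],[0,0,-0.022,0,0,0,0.0],[0,0,-0.022,0,0,0,0.0],[0,0,-0.016,0,0,0,0.0],[0,0,-0.012,0,0,0,0.0],[0,0,-0.006,0,0,0,0.0],[0,0,0,0,0,0,0.0]])

```text
t: 6.52
ee_pos: [0.4346, 0.3528, 0.388]
tcp_rot: [0.0, -0.09, 0.996, 0.0]
contact_force: [0.1, -0.3, -7.2]
gripper_width: 0.0121
```

```bash
python3 - <<'E'
from h import *
togo([.40,.02,.388],176)
togo([.4715,-.312,.388],161.7)
E
```

```text
t 6.525 tcp [0.4346 0.3528 0.388 ] xang -169.72 F [ 0.1 -0.3 -7.2] M [-0.    0.01 -0.03] w 0.0121
tool shift [ 9.340e-02 -3.212e-01 -1.000e-04] after-turn shift [ 0.0113 -0.3344  0.    ] turn(10deg) [1.000e-03 2.000e-03 1.428e+00]
t 6.525 tcp [0.4346 0.3528 0.388 ] xang -169.72 F [ 0.1 -0.3 -7.2] M [-0.    0.01 -0.03] w 0.0121
tool shift [ 8.230e-02 -6.607e-01 -1.000e-04] after-turn shift [-0.2438 -0.6196  0.    ] turn(10deg) [2.000e-03 2.000e-03 2.858e+00]
```

>>> step_arm(moves=[[0.003,-0.01,0,0,0,0,0.0],[0.006,-0.022,0,0,0,0,0.0],[0.009,-0.03,0,0,0,0,0.0],[0.009,-0.03,0,0,0,0,0.0],[0.009,-0.03,0,0,0,0,0.0],[0.009,-0.03,0,0,0,0,0.0],[0.009,-0.03,0,0,0,0,0.0],[0.009,-0.03,0,0,0,0,0.0],[0.009,-0.03,0,0,0,0,0.0],[0.009,-0.03,0,0,0,0,0.0],[0.007,-0.024,0,0,0,0,0.0],[0.004,-0.014,0,0,0,0,0.0]])

```text
t: 8.02
ee_pos: [0.3986, 0.03, 0.3876]
tcp_rot: [-0.0, -0.089, 0.996, -0.0]
contact_force: [0.7, -0.6, -5.9]
gripper_width: 0.0119
```

```bash
python3 - <<'E'
from h import *
togo([.4715,-.312,.388],161.7)
E
```

```text
t 8.025 tcp [0.3986 0.03   0.3876] xang -169.78 F [ 0.7 -0.6 -5.9] M [ 0.1  -0.    0.04] w 0.0119
tool shift [-1.110e-02 -3.495e-01 -3.000e-04] after-turn shift [-0.1766 -0.3018 -0.0004] turn(10deg) [-1.000e-03 -1.000e-03  2.852e+00]
```

>>> step_arm(moves=[[0,-0.014,0,0,0,0,0.0],[-0.001,-0.026,0,0,0,0,0.0],[-0.001,-0.034,0,0,0,0,0.0],[-0.001,-0.036,0,0,0,0,0.0],[-0.001,-0.036,0,0,0,0,0.0],[-0.001,-0.036,0,0,0,0,0.0],[-0.001,-0.036,0,0,0,0,0.0],[-0.001,-0.036,0,0,0,0,0.0],[-0.001,-0.036,0,0,0,0,0.0],[-0.001,-0.03,0,0,0,0,0.0],[-0.001,-0.02,0,0,0,0,0.0],[-0.001,-0.01,0,0,0,0,0.0]])

```text
t: 9.52
ee_pos: [0.4729, -0.3121, 0.3871]
tcp_rot: [-0.0, -0.089, 0.996, 0.0]
contact_force: [-0.5, 1.5, -6.0]
gripper_width: 0.0119
```

>>> step_arm(moves=[[0,0,0,0,0,0.25,0.0],[0,0,0,0,0,0.5,0.0],[0,0,0,0,0,0.6,0.0],[0,0,0,0,0,0.6,0.0],[0,0,0,0,0,0.5,0.0],[0,0,0,0,0,0.3,0.0],[0,0,0,0,0,0.1,0.0],[0,0,0,0,0,0,0.0],[0,0,0,0,0,0,0.0]])

```text
t: 10.65
ee_pos: [0.4727, -0.3111, 0.3878]
tcp_rot: [0.0, 0.158, 0.987, 0.0]
contact_force: [0.1, 0.7, -7.8]
gripper_width: 0.0118
```

```bash
python3 - <<'E'
from h import *
togo([.4715,-.312,.178],161.7)
for n in("scene","top"):
    c=capture(n); np.savez(n+"4.npz",**c); cv2.imwrite(f"pics/{n}4.png",c["pixels"])
E
```

```text
t 10.65 tcp [ 0.4727 -0.3111  0.3878] xang 161.83 F [ 0.1  0.7 -7.8] M [ 0.05  0.06 -0.04] w 0.0118
tool shift [ 0.0008 -0.0012  0.2098] after-turn shift [ 0.0008 -0.0012  0.2098] turn(10deg) [0.    0.    0.013]
```

View pics/scene4.png

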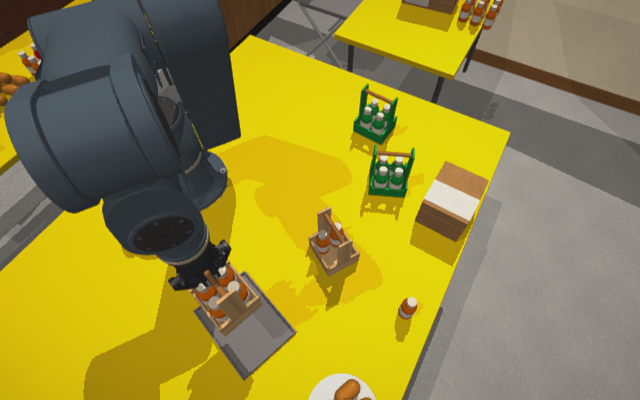

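View pics/top4.png

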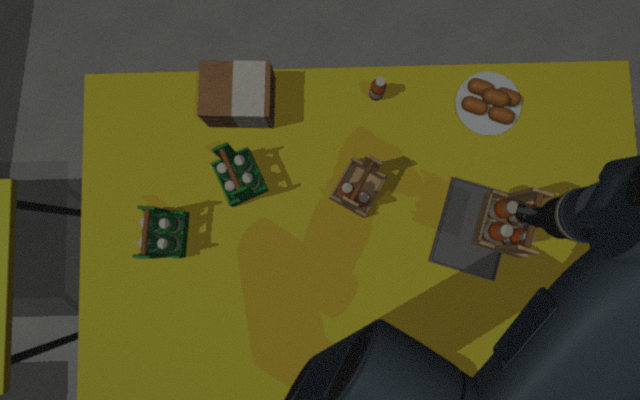

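Both views show the carrier upright above the tray, with its handle along the tray's long side (scene (225,295), top (510,222)). I'll lower it partway and measure.

>>> step_arm(moves=[[0.001,-0.001,0.008,0,0,0,0.0],[0,0,0.016,0,0,0,0.0],[0,0,0.02,0,0,0,0.0],[0,0,0.02,0,0,0,0.0],[0,0,0.02,0,0,0,0.0],[0,0,0.02,0,0,0,0.0],[0,0,0.02,0,0,0,0.0],[0,0,0.018,0,0,0,0.0],[0,0,0.012,0,0,0,0.0],[0,0,0.006,0,0,0,0.0],[0,0,0,0,0,0,0.0],[0,0,0,0,0,0,0.0]])

```text
t: 12.25
ee_pos: [0.4716, -0.3119, 0.2284]
tcp_rot: [0.0, 0.158, 0.987, -0.0]
contact_force: [0.3, -0.4, -6.8]
gripper_width: 0.0118
```

```bash
python3 - <<'E'
from h import *
togo([.4715,-.312,.177],161.7)
c=capture("scene"); np.savez("scene5.npz",**c); cv2.imwrite("pics/scene5.png",cv2.resize(c["pixels"][230:390,160:340],None,fx=3.7,fy=3.7,interpolation=cv2.INTER_CUBIC))
c=capture("top");cv2.imwrite("pics/top5.png",cv2.resize(c["pixels"][150:300,400:580],None,fx=4,fy=4,interpolation=cv2.INTER_CUBIC))
E
```

```text
t 12.25 tcp [ 0.4716 -0.3119  0.2284] xang 161.78 F [ 0.3 -0.4 -6.8] M [ 0.04  0.03 -0.02] w 0.0118
tool shift [ 0.0001 -0.0001  0.0514] after-turn shift [ 0.0001 -0.0001  0.0514] turn(10deg) [-0.001  0.005  0.008]
```

View pics/scene5.png

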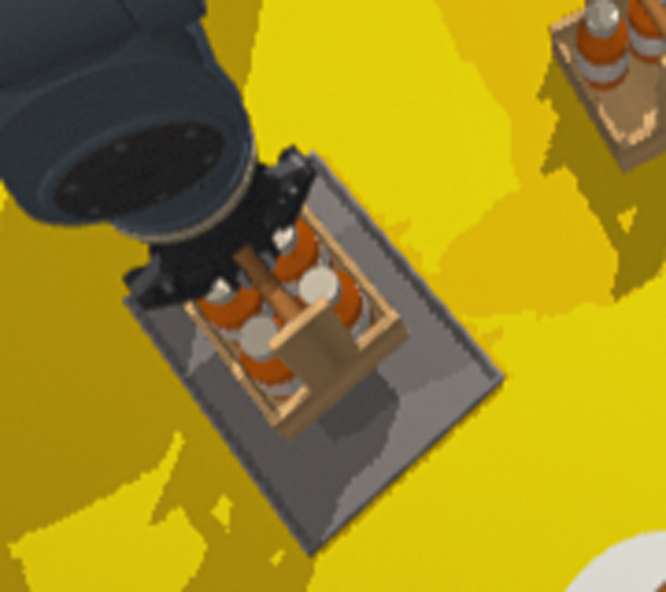

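View pics/top5.png

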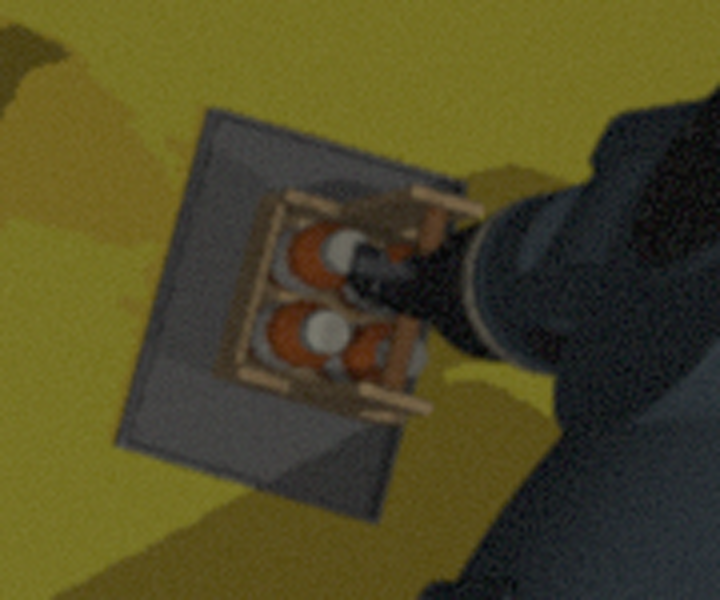

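It's aligned and well inside the rim. I'll lower it to just above the floor, then go down in small steps.

>>> step_arm(moves=[[0,0,0.008,0,0,0,0.0],[0,0,0.012,0,0,0,0.0],[0,0,0.012,0,0,0,0.0],[0,0,0.008,0,0,0,0.0],[0,0,0.004,0,0,0,0.0],[0,0,0.002,0,0,0,0.0],[0,0,0,0,0,0,0.0],[0,0,0,0,0,0,0.0]])

```text
t: 13.35
ee_pos: [0.4715, -0.3119, 0.1821]
tcp_rot: [0.0, 0.158, 0.987, -0.0]
contact_force: [-0.6, -0.4, -6.3]
gripper_width: 0.0117
```

>>> step_arm(moves=[[0,0,0.0015,0,0,0,0.0],[0,0,0.001,0,0,0,0.0],[0,0,0,0,0,0,0.0]])

```text
t: 13.72
ee_pos: [0.4713, -0.3118, 0.1792]
tcp_rot: [-0.0, 0.158, 0.987, 0.0]
contact_force: [-0.6, 0.2, -6.6]
gripper_width: 0.0117
```

>>> step_arm(moves=[[0,0,0.001,0,0,0,0.0],[0,0,0,0,0,0,0.0]])

```text
t: 13.98
ee_pos: [0.4713, -0.3118, 0.1782]
tcp_rot: [-0.0, 0.158, 0.987, 0.0]
contact_force: [0.9, -0.1, -6.2]
gripper_width: 0.012
```

>>> step_arm(moves=[[0,0,0.001,0,0,0,0.0],[0,0,0,0,0,0,0.0]])

```text
t: 14.22
ee_pos: [0.4713, -0.3118, 0.1772]
tcp_rot: [-0.0, 0.158, 0.987, 0.0]
contact_force: [-0.3, 0.7, -5.9]
gripper_width: 0.012
```

>>> step_arm(moves=[[0,0,0.001,0,0,0,0.0],[0,0,0,0,0,0,0.0]])

```text
t: 14.48
ee_pos: [0.4715, -0.3117, 0.1768]
tcp_rot: [0.0, 0.158, 0.987, 0.0]
contact_force: [-1.7, 3.8, 3.1]
gripper_width: 0.0117
```

>>> step_arm(moves=[[0,0,0.0005,0,0,0,0.0],[0,0,0,0,0,0,0.0]])

```text
t: 14.72
ee_pos: [0.4717, -0.3116, 0.1768]
tcp_rot: [0.001, 0.158, 0.987, 0.0]
contact_force: [-3.0, 5.7, 10.4]
gripper_width: 0.0115
```

It touched down at TCP z 0.177, as expected. I'll ease off slightly and open.

>>> step_arm(moves=[[0,0,-0.0005,0,0,0,0.0],[0,0,0,0,0,0,0.014],[0,0,0,0,0,0,0.018],[0,0,0,0,0,0,0.03],[0,0,0,0,0,0,0.055],[0,0,0,0,0,0,0.08],[0,0,0,0,0,0,0.08],[0,0,0,0,0,0,0.08]], grip_force=20)

```text
t: 15.72
ee_pos: [0.4714, -0.3118, 0.1763]
tcp_rot: [0.0, 0.158, 0.987, -0.0]
contact_force: [0.3, -0.1, 0.3]
gripper_width: 0.0798
```

```bash
python3 - <<'E'
from h import *
togo([.4715,-.312,.177],161.7)
c=capture("scene"); cv2.imwrite("pics/scene6.png",cv2.resize(c["pixels"][230:390,160:340],None,fx=3.7,fy=3.7,interpolation=cv2.INTER_CUBIC))
E
```

```text
t 15.725 tcp [ 0.4714 -0.3118  0.1763] xang 161.78 F [ 0.3 -0.1  0.3] M [ 0.04  0.03 -0.03] w 0.0798
tool shift [-0.0002 -0.0001 -0.0007] after-turn shift [-0.0002 -0.0001 -0.0007] turn(10deg) [-0.     0.     0.008]
```

View pics/scene6.png

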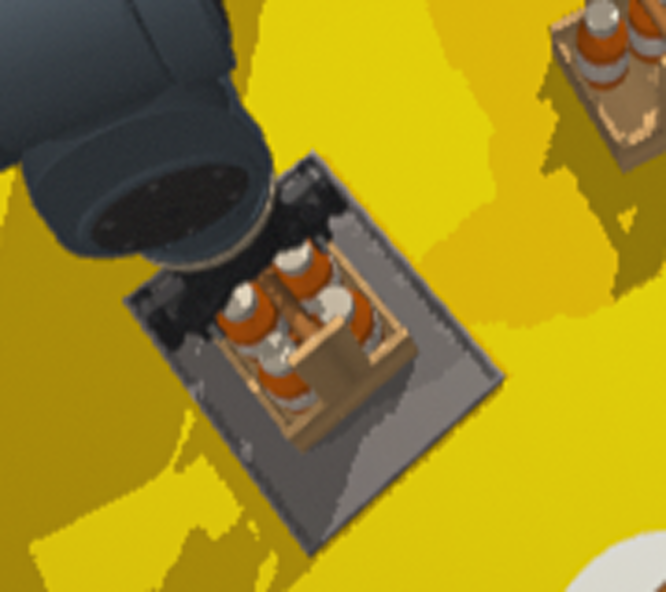

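The carrier stands in the tray and the contact force is zero, so the gripper can rise and clear the view.

>>> step_arm(moves=[[0,0,-0.008,0,0,0,0.08],[0,0,-0.015,0,0,0,0.08],[0,0,-0.025,0,0,0,0.08],[0,0,-0.03,0,0,0,0.08],[0,0,-0.03,0,0,0,0.08],[0,0,-0.03,0,0,0,0.08],[0.03,0,-0.02,0,0,0,0.08],[0.04,0,0,0,0,0,0.08],[0.04,0,0,0,0,0,0.08],[0.03,0,0,0,0,0,0.08],[0,0,0,0,0,0,0.08]])

```text
t: 17.15
ee_pos: [0.3372, -0.2677, 0.336]
tcp_rot: [0.001, 0.159, 0.987, -0.001]
contact_force: [0.1, -0.4, -0.2]
gripper_width: 0.0804
```

```bash
python3 - <<'E'
from h import *
togo([.4715,-.312,.177],161.7)
for n in("scene","top"):
    c=capture(n); np.savez(n+"7.npz",**c); cv2.imwrite(f"pics/{n}7.png",c["pixels"])
    W=world(c)
    for nm,c0 in(("full",(.4715,-.312)),("half",(.594,.0125))):
        m=(np.hypot(W[...,0]-c0[0],W[...,1]-c0[1])<.085)&(W[...,2]>.162)&(W[...,2]<.2)
        P=W[m]; P2=P[:,:2]; b=np.hypot(*(P2-c0).T)<.05; Q=P2[b]
        if len(Q)<10: print(n,nm,len(Q)); continue
        l=cv2.fitLine((Q*1000).astype(np.float32),cv2.DIST_HUBER,0,.01,.01).ravel()
        d=l[:2]; t=(P2*1000-l[2:])@d; lo,hi=np.percentile(t,[1,99])
        print(n,nm,"ang",np.degrees(np.arctan2(d[1],d[0])),"len",hi-lo,"mid",l[2:]+d*(lo+hi)/2,"bar z",np.median(P[b,2]))
        e=np.abs(t-lo)<8; g=np.abs(t-hi)<8; print("  panel top z", np.percentile(P[e,2],80),np.percentile(P[g,2],80))
E
```

```text
t 17.15 tcp [ 0.3372 -0.2677  0.336 ] xang 161.73 F [ 0.1 -0.4 -0.2] M [ 0.06 -0.03 -0.01] w 0.0804
tool shift [-1.411e-01  1.000e-04  1.594e-01] after-turn shift [-1.414e-01  1.000e-04  1.590e-01] turn(10deg) [-0.005  0.013  0.003]
scene full ang -17.942972 len 126.81187502831375 mid [ 472.75512019 -311.68600572] bar z 0.1809319659158732
  panel top z 0.1906478873660101 0.1908019429841039
scene half ang -31.05434 len 126.83929430529076 mid [592.42726099   7.82402756] bar z 0.17634348745766304
  panel top z 0.18650406785831006 0.18586432652592486
top full ang -17.780394 len 127.29972917211049 mid [ 472.13974427 -309.06614954] bar z 0.18008275731215845
  panel top z 0.19073792042815166 0.1902397437245847
top half ang -31.098543 len 127.50469203266425 mid [592.27761377  10.60924097] bar z 0.17587246255394795
  panel top z 0.1873187615935301 0.18674018449399862
```

View pics/scene7.png

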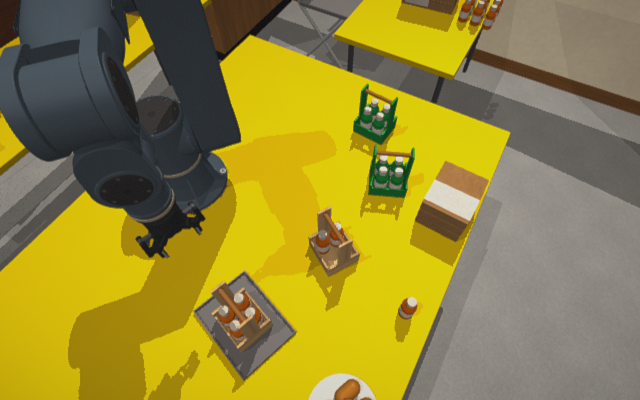

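View pics/top7.png

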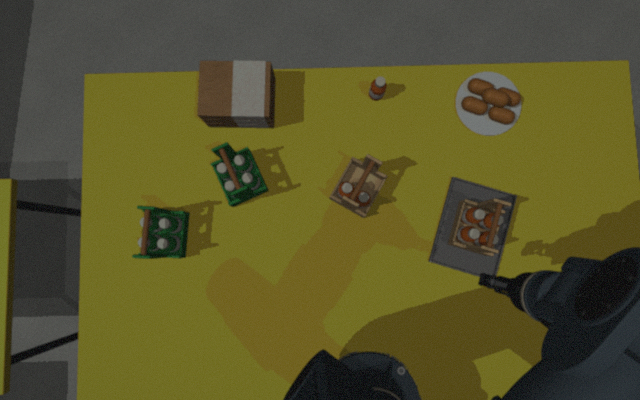

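The carrier stands centred and level in the tray (scene (238,310), top (480,225)), and the gripper is well clear. The bar is 4–5 mm higher than before, which matches the 4 mm tray floor. Its angle is -17.9° against the tray's -18.3°, and the half-empty carrier hasn't moved.

```bash
python3 -c "
from workcell import *
print(finish_job())"
```

```text
the job is handed in; nothing more can be done
None
```

I gripped the full plywood carrier by its handle, carried it upright past the half-empty one, and set it down in the tray. I then let go, backed the arm away and handed the job in at about 17 s of the 40 s allowed.

- **Position:** the last pictures show it centred in the tray to about 3 mm, well inside the rim.
- **Angle:** the handle is within 0.5° of the tray's long side.
- **Flat and level:** both end panels are the same height to within 0.5 mm, and the bar sits 4–5 mm higher than it did on the table, matching the 4 mm tray floor.
- **Other things:** the half-empty carrier measures the same as at the start, and the green look-alikes look unmoved. The gripper read no contact force after it let go.
- **Disagreements:** the gripper read an opening of about 12 mm on the 14 mm bar, but the grip held steady. The two cameras also differ by about 3 mm in y, which is small next to the clearance inside the rim.

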